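Sweep the test tiles into the bay and shut the gate

ROBOT

A 7-joint arm with a two-finger parallel gripper is mounted at the origin on a cart in front of the work surface, level with it; the furniture and walls round the work are solid. World frame = base frame: x ahead of the robot, y to its left, z up, the work surface at z = 0. Lengths are in mm, angles in rad, forces in N, time in s.
With the tool pointing down it reaches from about 400 to 875 mm from the base axis. Payload 4.4 kg.
Tool frame: the origin (TCP) lies at the very end of the fingers, on their centre line; the grasp point (between the pads) lies 19 mm behind it; z points along the fingers, y is the line along which they close (so a half turn about z gives the same grasp; the last joint's range is limited). The gripper opens to 85 mm and grips with 20 to 120 N. Pads are 22 mm wide; open, the fingers measure 114 mm over their backs; the gripper's body (76 mm by 85 mm) begins 54 mm behind the grasp point. The pads swing forward as they close: fully open they stand 13 mm farther back than shut.
Start: joints at [1.149, 0.628, 0.038, 1.517, -0.027, 0.996, -0.02], TCP at [226.449, -609.293, 231.313] pointing down, gripper open.
Joint ranges: [-3.06, 3.06], [-0.37, 2.12], [-1.25, 1.32], [0.18, 2.47], [-1.1, 4.24], [0.23, 1.98], [-2.94, 2.94]. Speed limits (rad/s): [2.57, 2.57, 3.14, 3.14, 3.14, 3.14, 3.14].

INTERFACE

Orientations are given as [roll, pitch, yaw] about the fixed x, y, z axes, in that order (R = Rz(yaw) Ry(pitch) Rx(roll)).
In Python, from cell import read_state, get_image, camera_info, finish_job gives the robot as it stands.
- The arm moves only by the tool play_rows, never from a script. Its argument "deltas" is one flat list of numbers, 7 for each row, row after row: the shift along the tool's x, y, z in mm, then the turn, a rotation vector about the tool's x, y, z in rad, then the opening, from 0 (shut) to 1 (fully open). In form: [dx, dy, dz, ax, ay, az, grip, dx, dy, dz, ax, ay, az, grip, ...]. A call has 1 to 10 rows; each row is the pose to reach, as a shift and turn from the pose commanded when the call began, along the tool's axes at that moment; what a row does not reach only later rows make up. A row lasts 1/8 s, in which the tool goes at most 62.5 mm and 10.7 degrees, less where a joint would pass 70% of its speed; a pose out of reach is approached as far as the arm can. A call with a gripper value outside its range is refused whole. The fingers move at their own pace and stop on an object; the grip force is fixed at half the most. Time passes only in rows, so rows that repeat a pose let the fingers close. It gives the time, the measured TCP pose, the force, the opening and the grip force at its end, in the units of the state.
- read_state(): the state, without advancing time (a new reading comes with each control period).
- get_image(name): name is "scene" or "top" or "wrist"; returns the picture (400x640x3 uint8, red, green, blue); there is no depth.
- camera_info(name): a dict with "fx", "fy", "cx", "cy" (pixels), "T" (4x4, takes a point from camera to world coordinates). Camera axes: x right, y down, z forward; pixel columns grow to the right and rows downward; lengths in mm; the calibration is good to about 2 mm. The wrist camera is an equidistant fisheye: a pixel r from the principal point sees the ray r / f radians off the axis. A picture is of the moment at which its call begins: read the wrist's pose just before it. camera_info takes no time and is no camera call; for the wrist camera it gives the pose at the moment of the call.
- finish_job(): hands the job in; it is judged then, once.
The state is a dict: "clock": time; "qpos": joint angles; "qd": joint speeds; "tau": joint torques, N m; "eef_pos": TCP position; "tool_rot": TCP orientation; "force": force on the tool from outside, world axes, zero at the start; "torque": the same for the moment, N m; "width": finger opening in mm; "gripper_force": force on a finger pad.
Only numpy, scipy, OpenCV 4.12 (cv2) and the standard library are available. Lean on these libraries where they do the work, as an engineer would, in place of code of your own. Each camera call takes 0.05 s, during which the arm holds its last target. There are 200 camera calls.

TASK

Get the three glazed test tiles ready to be carried to the kiln: with the fingertips, sweep them along the ware board into the railed bay at its end, so that they lie flat side by side in one row, then push the wooden gate shut behind them as far as it goes. Only push: do not pick up any tile, and leave the stamp, the bisque cup, the ring cutter and the wooden rib where they are.

Things in the scene. Friction and masses are not known exactly. Their poses are not given: they have to be found in the camera images.
- tile_board: the nearer ware board: brown hardboard 325 x 285 x 6 mm, held fast on the table. Origin: centre of its underside. Its x axis runs along the 325 mm side towards the bay (to the robot's left, up to 0.28 rad either way), y towards the robot, z up; its top is flat, 6 mm above the table.
- bay (a point): middle of the bay's floor on the board's top (no sill), axes as the board's. The bay is 68 mm deep (x -34 to +34 mm from here) and 176 mm wide (y -88 to +88 mm): room for the three tiles in one row, not for one behind another. Fixed wooden rails, 12 mm thick, 20 mm high, at its back (+x) and both sides; the mouth at x = -34 mm is open until the gate is shut.
- gate (a joint): gate angle, rad: 0 = shut across the mouth (against a stop, its inner face at x = -34 mm of the bay); larger = open. Starts at 1.68 to 1.85, limit 1.95. Seen from above it turns clockwise to shut: push it on its outer face, the one away from the tiles. It stays where it is left (friction 0.03 N m).
- gate_pivot (a point): the gate's upright hinge axis, at the height of the board's top, at the front end of the far side rail: x -39 mm, y -94 mm from the bay's middle, axes as the board's. At gate angle a the gate runs from here along (-sin a, cos a) in the board's x, y.
- gate_end (a point): centre of the free round end of the gate, at its top. The gate is a wooden bar 10 mm thick, 188 mm from the pivot to this point, standing 2 to 20 mm above the board's top.
- test_tile_1: green-topped glazed test tile, 46 x 46 x 8 mm, about 30 g, starts flat on the open part of the tile board, turned up to 0.35 rad off the board's axes. Origin: centre of its underside; z up.
- test_tile_2: red-brown-topped glazed test tile, 46 x 46 x 8 mm, about 30 g, starts flat on the open part of the tile board, turned up to 0.35 rad off the board's axes. Origin: centre of its underside; z up.
- test_tile_3: cream-topped glazed test tile, 46 x 46 x 8 mm, about 30 g, starts flat on the open part of the tile board, turned up to 0.35 rad off the board's axes. Origin: centre of its underside; z up.
- texture_stamp: wooden stamp, base 42 x 42 mm, 16 mm high, with a turned handle, 56 mm in all; stands on the board near its edge towards the robot. Origin: centre of its underside. Bystander
- bisque_cup: small unglazed cup, 56 mm across, 58 mm high; stands on the board beside the bay, towards the robot. Origin: centre of its underside. Bystander
- ring_cutter: tin ring, 65 mm across, 22 mm high, on the table just past the board's end away from the bay. Origin: centre of its underside. Bystander
- rib_wood: flat wooden rib, 38 x 96 x 8 mm, on the table just past the board's end away from the bay. Origin: centre of its underside. Bystander
Not all that is in view belongs to the job. What is shaped like the test_tile_3 but blue or orange is not meant.

How it is judged:
By the outcome, as a careful person would: the job done as asked, in the order asked, and still so for the second after the job is handed in, with the robot touching nothing.
It also fails if it takes over 72 s, if anything falls off the work surface, if the arm or the gripper's body presses on something with over 40 N, if the wrist force passes 120 N, or if a joint passes its speed limit or range.

## Working session

There is one attempt and no reset: what is moved stays moved. The work goes in short steps, Python scripts to look and compute and a tool call to move; the robot and the scene stay as the last step left them, time stands still between calls to the robot, and variables do not carry over. Pictures are saved under pics/ and viewed, at most 10 in all, crops included, and the job is handed in when it is done.

Besides the shell and the picture viewer there is one more tool, called after ">>>" by a JSON object that holds its "fn" and its "kwargs". play_rows: Moves the arm, as the interface text tells. Its arguments: {"type":"object","properties":{"deltas":{"type":"array"}},"required":["deltas"]}

```bash
mkdir -p pics; ls; python3 - <<'E'
from cell import *
import cv2
for n in ("top","scene"):
    cv2.imwrite(f"pics/{n}0.png",get_image(n)[:,:,::-1]); 
    c=camera_info(n); print(n,{k:(v if k!="T" else [[round(x,3) for x in r] for r in v]) for k,v in c.items()})
s=read_state(); print(s["eef_pos"],s["tool_rot"],s["width"],s["clock"])
E
```

```text
pics
top {'fx': 402.1559255460674, 'fy': 402.1559255460674, 'cx': 320.5296389937366, 'cy': 197.6956426894925, 'T': [[np.float64(-0.094), np.float64(-0.976), np.float64(0.199), np.float64(365.915)], [np.float64(-0.996), np.float64(0.091), np.float64(-0.023), np.float64(-52.674)], [np.float64(0.004), np.float64(-0.2), np.float64(-0.98), np.float64(1045.5)], [np.float64(0.0), np.float64(0.0), np.float64(0.0), np.float64(1.0)]]}
scene {'fx': 383.45141780404504, 'fy': 383.45141780404504, 'cx': 321.5854661882891, 'cy': 200.43061788214462, 'T': [[np.float64(0.517), np.float64(-0.489), np.float64(0.703), np.float64(-52.238)], [np.float64(-0.856), np.float64(-0.283), np.float64(0.433), np.float64(-437.38)], [np.float64(-0.013), np.float64(-0.825), np.float64(-0.565), np.float64(570.373)], [np.float64(0.0), np.float64(0.0), np.float64(0.0), np.float64(1.0)]]}
[ 226.20686466 -608.77740659  230.48296178] [-3.13987782e+00  5.55096635e-05  3.55766814e-01] 85.23507835406102 0.1
```

View pics/top0.png

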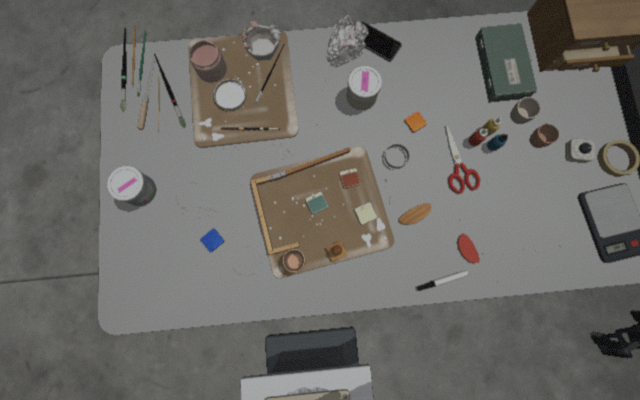

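View pics/scene0.png

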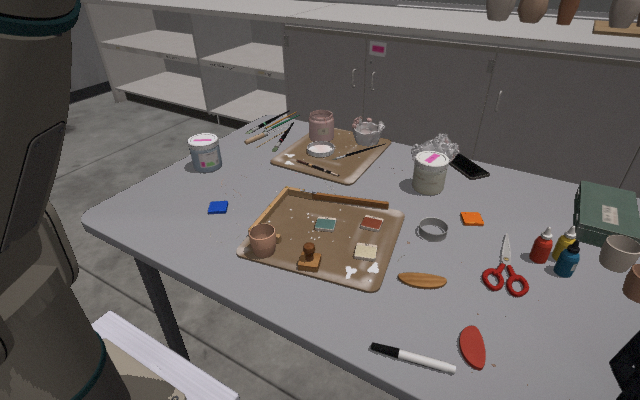

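The top view shows the nearer board with its bay at the left end. Candidates are green (317,203), red-brown (349,179) and cream (366,213). The decoys are blue (212,240) and orange (415,122), both off the board. The gate is open, running from about (285,175) to (350,152). I'll check this in one close crop.

```bash
python3 - <<'E'
import cv2
im=cv2.imread("pics/top0.png")[135:285,240:400]
cv2.imwrite("pics/crop0.png",cv2.resize(im,None,fx=4,fy=4,interpolation=cv2.INTER_CUBIC)[:600])
E
```

```text
(no output)
```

View pics/crop0.png

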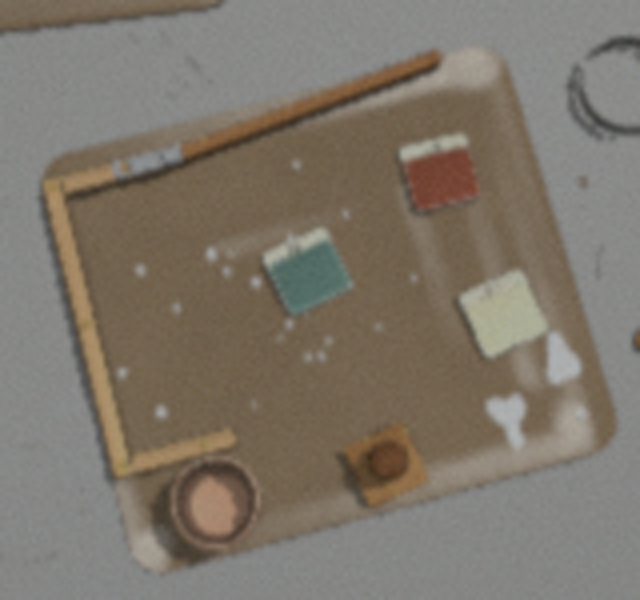

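```bash
cat > h.py <<'E'
import numpy as np
from scipy.optimize import least_squares
from cell import *
def ray(n,px,z,c=None):
    c=c or camera_info(n);T=np.array(c["T"])
    d=T[:3,:3]@np.array([(px[0]-c["cx"])/c["fx"],(px[1]-c["cy"])/c["fy"],1]);o=T[:3,3]
    return (o+d*(z-o[2])/d[2])[:2]
def cr(u,v): return ((u+.5)/4-.5+240,(v+.5)/4-.5+135)
E
python3 - <<'E'
from h import *
# bay-frame feature pts (z=26): crop pix
F=[((47,183),(46,-100)),((120,474),(46,100)),((236,431),(-34,88)),((237,445),(-34,100)),((68,198),(34,-88)),((126,458),(34,88))]
W=np.array([ray("top",cr(*p),26) for p,_ in F]);B=np.array([b for _,b in F])
def w2(p,B): c,s=np.cos(p[2]),np.sin(p[2]); return p[:2]+B@np.array([[c,s],[-s,c]])
r=least_squares(lambda p:(w2(p,B)-W).ravel(),[500,100,1.4]);p=r.x
print("bay",p,"res",r.fun.reshape(-1,2).round(1).tolist()); np.save("bay.npy",p)
def tobay(q): c,s=np.cos(p[2]),np.sin(p[2]); return (np.array(q)-p[:2])@np.array([[c,-s],[s,c]])
T={"green":[(264,260),(327,229),(352,287),(298,313)],"red":[(401,149),(465,136),(479,197),(415,211)],"cream":[(459,297),(521,270),(547,329),(492,357)]}
for n,t in T.items():
    q=np.array([tobay(ray("top",cr(*x),14)) for x in t]); e=np.roll(q,-1,0)-q
    a=np.arctan2(e[:,1],e[:,0]); print(n,q.mean(0).round(1),np.linalg.norm(e,axis=1).round(),((a+np.pi/4)%(np.pi/2)-np.pi/4).round(2))
for n,x,z in (("gate_end",(438,58),26),("gate mid",(182,152),26),("stamp",(385,470),6),("stampbase",(385,465),22),("cup",(213,500),64)): print(n,tobay(ray("top",cr(*x),z)).round(1))
print("tcp",tobay(read_state()["eef_pos"][:2]).round(1), "yaw turn",p[2]-read_state()["tool_rot"][2])
E
```

```text
bay [545.36809913  37.82599581   1.73436696] res [[1.2, 0.9], [-3.7, 2.7], [1.1, 0.6], [-1.9, -1.5], [2.7, 0.1], [0.5, -2.7]]
green [-106.2   -0. ] [46. 42. 39. 42.] [0.21 0.14 0.2  0.31]
red [-206.1  -42.7] [44. 43. 43. 43.] [-0.05 -0.06 -0.04 -0.05]
cream [-221.6   58.3] [45. 42. 40. 44.] [0.16 0.13 0.21 0.23]
gate_end [-224.3 -116.2]
gate mid [-44.7 -96.6]
stamp [-120.2  135.8]
stampbase [-120.1  133.6]
cup [-11.8 129.8]
tcp [-586.   420.2] yaw turn 1.3786001418912164
```

```bash
cat >> h.py <<'E'
from scipy.spatial.transform import Rotation as Ro
P=np.load("bay.npy")
def now():
    s=read_state();c,s_=np.cos(P[2]),np.sin(P[2])
    print("bay xyz",((np.array(s["eef_pos"][:2])-P[:2])@np.array([[c,-s_],[s_,c]])).round(1),s["eef_pos"][2].round(1),"rot",np.round(s["tool_rot"],3),"F",np.round(s["force"],1),"w",round(s["width"],1),"t",s["clock"])
def go(x,y,z,yaw=None):
    s=read_state();c,s_=np.cos(P[2]),np.sin(P[2])
    w=np.r_[P[0]+c*x-s_*y,P[1]+s_*x+c*y,z];R=Ro.from_euler("xyz",s["tool_rot"]);G=Ro.from_euler("xyz",[np.pi,0,P[2] if yaw is None else yaw])
    print("d",R.inv().apply(w-s["eef_pos"]).round(1),"rv",(R.inv()*G).as_rotvec().round(3),"world",w.round(0))
E
python3 -c "
from h import *
now();go(-206,8,110)"
```

```text
bay xyz [-586.   420.2] 230.5 rot [-3.14   0.     0.356] F [-0.3 -0.5  0.3] w 85.2 t 0.1
d [ 477.2 -294.1  121. ] rv [-1.000e-03 -1.000e-03 -1.379e+00] world [ 571. -167.  110.]
```

>>> {"fn": "play_rows", "kwargs": {"deltas": [48, -29, 0, 0, 0, -0.14, 0, 95, -59, 0, 0, 0, -0.28, 0, 143, -88, 0, 0, 0, -0.42, 0, 191, -118, 0, 0, 0, -0.56, 0, 239, -147, 10, 0, 0, -0.7, 0, 286, -176, 20, 0, 0, -0.84, 0, 334, -206, 40, 0, 0, -0.98, 0, 382, -235, 65, 0, 0, -1.12, 0, 430, -265, 90, 0, 0, -1.26, 0, 477, -294, 120, 0, 0, -1.379, 0]}}

```text
clock: 1.35
eef_pos: [572.2, -166.5, 110.7]
tool_rot: [3.141, 0.0, 1.739]
force: [0.6, -0.7, 0.0]
width: -0.1
gripper_force: 0.0
```

```bash
python3 -c "
from h import *
import cv2
c=camera_info('wrist');print(c);now();go(-206,8,9)
cv2.imwrite('pics/w1.png',get_image('wrist')[:,:,::-1])"
```

```text
{'fx': 309.70691628693146, 'fy': 309.70691628693146, 'cx': 319.8529325179083, 'cy': 204.36465288586612, 'T': array([[ 9.86052724e-01,  1.57931569e-01,  5.25132892e-02,
         5.59773568e+02],
       [ 1.66433229e-01, -9.35837169e-01, -3.10658613e-01,
        -8.77287827e+01],
       [ 8.10856191e-05,  3.15065727e-01, -9.49069850e-01,
         2.52919638e+02],
       [ 0.00000000e+00,  0.00000000e+00,  0.00000000e+00,
         1.00000000e+00]])}
bay xyz [-205.9    6.8] 110.7 rot [3.141 0.    1.739] F [ 0.6 -0.7  0. ] w -0.1 t 1.35
d [ -0.   -1.2 101.7] rv [0.001 0.    0.004] world [ 571. -167.    9.]
```

View pics/w1.png

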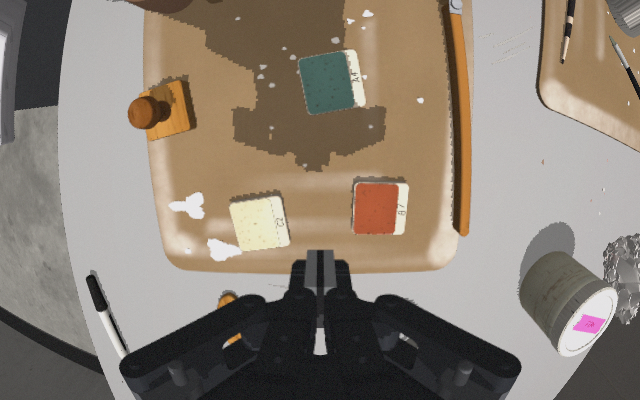

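The wrist view shows green centred near (333,82), red-brown near (380,209), cream near (260,223), the gate's free end at (463,232) and the hinge at (457,5). I'll cross-check these with the wrist calibration.

```bash
cat >> h.py <<'E'
def wr(c,px,z):
    T=np.array(c["T"]);d=np.array([px[0]-c["cx"],px[1]-c["cy"]])/c["fx"];r=np.hypot(*d)
    v=T[:3,:3]@np.r_[d/r*np.sin(r),np.cos(r)];o=T[:3,3];q=(o+v*(z-o[2])/v[2])[:2]
    k,s=np.cos(P[2]),np.sin(P[2]);return (q-P[:2])@np.array([[k,-s],[s,k]])
E
python3 - <<'E'
from h import *
c=camera_info('wrist')
for n,t in {"green":[(299,59),(353,50),(366,105),(308,115)],"red":[(355,182),(408,184),(406,236),(352,234)],"cream":[(230,202),(281,196),(290,245),(240,251)]}.items():
    q=np.array([wr(c,x,14) for x in t]);e=np.roll(q,-1,0)-q;a=np.arctan2(e[:,1],e[:,0])
    print(n,q.mean(0).round(1),np.linalg.norm(e,axis=1).round(),((a+np.pi/4)%(np.pi/2)-np.pi/4).round(2))
print(wr(c,(463,234),26),wr(c,(457,5),26))
E
```

```text
green [-97.7  -6.4] [41. 44. 44. 44.] [0.2  0.25 0.2  0.17]
red [-197.7  -49.1] [44. 46. 47. 44.] [-0.01  0.07 -0.04 -0.  ]
cream [-212.1   50.4] [43. 43. 45. 45.] [0.13 0.15 0.16 0.12]
[-214.58667692 -121.41446941] [ -28.21958422 -101.25596059]
```

```bash
python3 - <<'E'
from h import *
import cv2
c=camera_info('wrist');now();print(wr(c,(320,250),110.7))
im=get_image("scene");cv2.imwrite("pics/s1.png",cv2.resize(im[170:300,225:425],None,fx=4,fy=4,interpolation=cv2.INTER_CUBIC)[:,:,::-1])
im=get_image("top");cv2.imwrite("pics/t1.png",cv2.resize(im[135:285,240:400],None,fx=4,fy=4,interpolation=cv2.INTER_CUBIC)[:,:,::-1])
E
```

```text
bay xyz [-196.2    1.9] 107.2 rot [ 3.139 -0.008  1.752] F [ 5.5  6.  -1.5] w 0.3 t 1.4
[-186.71248494    1.07284087]
```

View pics/s1.png

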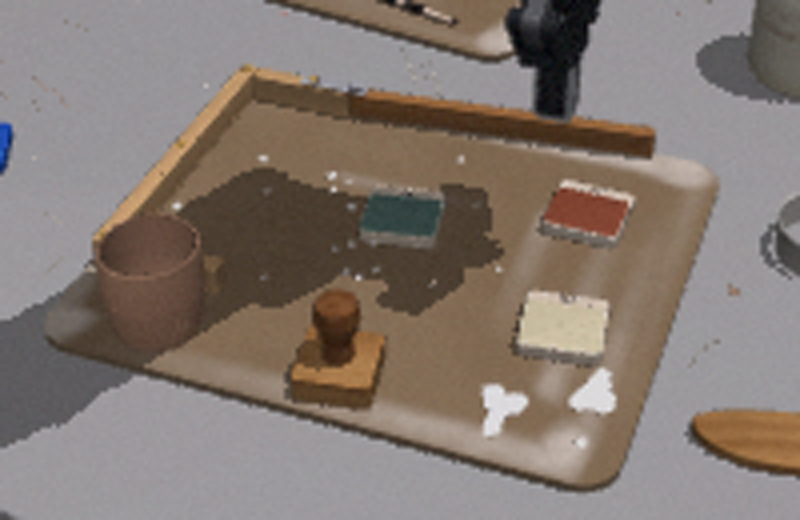

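The offset came from my using a later wrist pose, because the arm was still settling. I'll recompute with the pose from the moment of the picture.

```bash
python3 - <<'E'
from h import *
c=camera_info('wrist')
c["T"]=np.array([[9.86052724e-01,1.57931569e-01,5.25132892e-02,559.773568],[1.66433229e-01,-9.35837169e-01,-3.10658613e-01,-87.7287827],[8.1e-05,3.15065727e-01,-9.49069850e-01,252.919638],[0,0,0,1]])
for n,t in {"green":[(299,59),(353,50),(366,105),(308,115)],"red":[(355,182),(408,184),(406,236),(352,234)],"cream":[(230,202),(281,196),(290,245),(240,251)]}.items():
    print(n,np.mean([wr(c,x,14) for x in t],axis=0).round(1))
print(wr(c,(463,234),26),wr(c,(457,5),26),wr(c,(320,250),110.7))
now()
E
```

```text
green [-108.1   -2.6]
red [-210.1  -44.6]
cream [-223.5   56.5]
[-228.10876471 -117.93719403] [-39.22602802 -99.20352399] [-198.08703915    5.88387442]
bay xyz [-202.5    6.9] 109.4 rot [-3.14  -0.004  1.741] F [-0.  -0.3  0.4] w 0.2 t 1.5
```

>>> {"fn": "play_rows", "kwargs": {"deltas": [0, 0, 0, 0, 0, 0, 0, 0, 0, 0, 0, 0, 0, 0, 0, 0, 0, 0, 0, 0, 0]}}

```text
clock: 1.88
eef_pos: [570.7, -169.3, 112.2]
tool_rot: [3.141, 0.001, 1.732]
force: [0.2, -1.2, 0.9]
width: 0.1
gripper_force: 0.0
```

```bash
python3 -c "
from h import *
now();go(-206,8,9)"
```

```text
bay xyz [-208.5    8.7] 112.2 rot [3.141e+00 1.000e-03 1.732e+00] F [ 0.2 -1.2  0.9] w 0.1 t 1.875
d [  2.6   0.7 103.2] rv [ 0.001  0.001 -0.002] world [ 571. -167.    9.]
```

>>> {"fn": "play_rows", "kwargs": {"deltas": [0, 0, 30, 0, 0, 0, 0, 0, 0, 60, 0, 0, 0, 0, 0, 0, 85, 0, 0, 0, 0, 0, 0, 100, 0, 0, 0, 0, 0, 0, 100, 0, 0, 0, 0, 0, 0, 100, 0, 0, 0, 0]}}

```text
clock: 2.62
eef_pos: [571.7, -168.1, 12.4]
tool_rot: [3.14, 0.001, 1.734]
force: [0.5, -0.8, -0.0]
width: -0.3
gripper_force: 0.0
```

```bash
python3 -c "
from h import *
now()"
```

```text
bay xyz [-207.4    7.5] 12.4 rot [3.140e+00 1.000e-03 1.734e+00] F [ 0.5 -0.8 -0. ] w -0.3 t 2.625
```

>>> {"fn": "play_rows", "kwargs": {"deltas": [0, 5, 3.5, 0, 0, 0, 0, 0, 10, 3.5, 0, 0, 0, 0, 0, 15, 3.5, 0, 0, 0, 0, 0, 20, 3.5, 0, 0, 0, 0, 0, 25, 3.5, 0, 0, 0, 0, 0, 25, 3.5, 0, 0, 0, 0, 0, 15, 3.5, 0, 0, 0, 0, 0, 5, 0, 0, 0, 0, 0, -5, 5, -30, 0, 0, 0, 0.14, -10, 10, -40, 0, 0, 0, 0.14]}}

```text
clock: 3.88
eef_pos: [582.7, -176.8, 53.0]
tool_rot: [3.14, 0.001, 1.734]
force: [0.4, 0.6, 0.3]
width: 12.4
gripper_force: 0.0
```

```bash
python3 -c "
from h import *
now();go(-252,-55,40)"
```

```text
bay xyz [-217.8   -1.9] 53.0 rot [3.140e+00 1.000e-03 1.734e+00] F [0.4 0.6 0.3] w 12.4 t 3.875
d [-34.2  53.   13.2] rv [ 0.002  0.001 -0.   ] world [ 641. -202.   40.]
```

>>> {"fn": "play_rows", "kwargs": {"deltas": [-17, 26, 0, 0, 0, 0, 0.14, -34, 53, 5, 0, 0, 0, 0.14, -35, 53, 5, 0, 0, 0, 0.14, -35, 53, 30, 0, 0, 0, 0.14, -35, 53, 43, 0, 0, 0, 0.14, -35, 53, 43, 0, 0, 0, 0.14]}}

```text
clock: 4.62
eef_pos: [639.6, -201.5, 7.8]
tool_rot: [-3.14, -0.001, 1.735]
force: [-0.2, -0.2, 1.1]
width: 12.1
gripper_force: 0.0
```

```bash
python3 -c "
from h import *
import cv2
c=camera_info('wrist');print(c['T'].tolist());now()
cv2.imwrite('pics/w2.png',get_image('wrist')[:,:,::-1])"
```

```text
[[0.9866431992696886, 0.15526947082729115, 0.049260417820843796, 627.84914733081], [0.16288352673172687, -0.936591271002762, -0.31026721999087115, -122.87088177666976], [-0.0020381497260861347, 0.31414675314324325, -0.9493722470323482, 150.07832826857842], [0.0, 0.0, 0.0, 1.0]]
bay xyz [-251.5  -54. ] 7.8 rot [-3.140e+00 -1.000e-03  1.735e+00] F [-0.2 -0.2  1.1] w 12.1 t 4.625
```

View pics/w2.png

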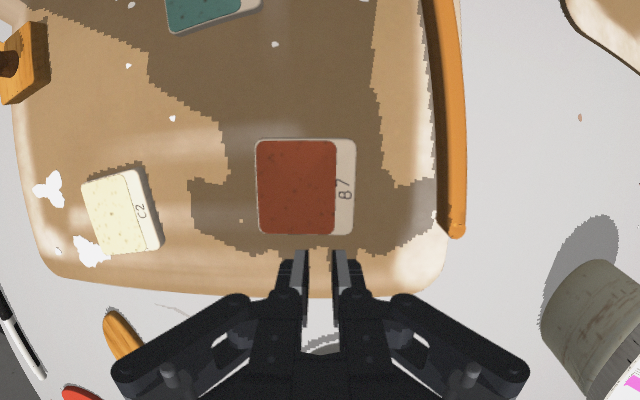

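>>> {"fn": "play_rows", "kwargs": {"deltas": [0, -4, -1, 0, 0, 0, 0.14, 6, -4, -1, 0, 0, 0, 0.14, 14, -4, -1, 0, 0, 0, 0.14, 24, -3.5, -1, 0, 0, 0, 0.14, 36, -3, -1, 0, 0, 0, 0.14, 48, -2.5, -1, 0, 0, 0, 0.14, 60, -2, -1, 0, 0, 0, 0.14, 72, -1.5, -1, 0, 0, 0, 0.14, 84, -1, -1, 0, 0, 0, 0.14, 96, -0.5, -1, 0, 0, 0, 0.14]}}

```text
clock: 5.92
eef_pos: [624.2, -106.5, 9.5]
tool_rot: [3.142, 0.0, 1.735]
force: [0.9, -0.2, -0.3]
width: 11.6
gripper_force: 0.3
```

>>> {"fn": "play_rows", "kwargs": {"deltas": [12, 0.5, 0, 0, 0, 0, 0.14, 24, 1, 0, 0, 0, 0, 0.14, 36, 1.5, 0, 0, 0, 0, 0.14, 48, 2, 0, 0, 0, 0, 0.14, 60, 2.5, 0, 0, 0, 0, 0.14, 72, 3, 0, 0, 0, 0, 0.14, 84, 3.5, 0, 0, 0, 0, 0.14, 94, 3.5, 0, 0, 0, 0, 0.14, 102, 3.5, 0, 0, 0, 0, 0.14, 108, 3.5, 0, 0, 0, 0, 0.14]}}

```text
clock: 7.18
eef_pos: [610.1, 0.3, 9.5]
tool_rot: [-3.142, 0.0, 1.735]
force: [-0.3, -0.2, 0.1]
width: 12.3
gripper_force: 0.2
```

```bash
python3 -c "
from h import *
now();go(-27,-57,9)"
```

```text
bay xyz [-47.6 -57.7] 9.5 rot [-3.142  0.     1.735] F [-0.3 -0.2  0.1] w 12.3 t 7.175
d [20.6 -0.7  0.5] rv [-0.     0.     0.001] world [606.  20.   9.]
```

>>> {"fn": "play_rows", "kwargs": {"deltas": [7, -0.5, 0, 0, 0, 0, 0.14, 14, -0.5, 0, 0, 0, 0, 0.14, 20, -0.5, 0, 0, 0, 0, 0.14, 22, -0.5, 0, 0, 0, 0, 0.14, 22, -0.5, 0, 0, 0, 0, 0.14, 10, -0.5, 0, 0, 0, 0, 0.14, -5, 0, -10, 0, 0, 0, 0.14, -35, 0, -35, 0, 0, 0, 0.14, -85, -30, -40, 0, 0, 0, 0.14, -100, -57, -40, 0, 0, 0, 0.14]}}

```text
clock: 8.43
eef_pos: [570.0, -115.1, 50.7]
tool_rot: [3.14, 0.004, 1.728]
force: [0.2, -0.1, -0.7]
width: 12.1
gripper_force: 0.0
```

>>> {"fn": "play_rows", "kwargs": {"deltas": [0, 0, 0, 0, 0, 0, 0.14, 0, 0, 0, 0, 0, 0, 0.14]}}

```text
clock: 8.68
eef_pos: [571.2, -108.6, 50.1]
tool_rot: [3.14, 0.0, 1.734]
force: [-0.2, 0.7, -0.2]
width: 11.8
gripper_force: 0.0
```

```bash
python3 -c "
from h import *
import cv2
c=camera_info('wrist');np.save('w3.npy',c['T']);now();go(-150,0,9)
cv2.imwrite('pics/w3.png',get_image('wrist')[:,:,::-1])"
```

```text
bay xyz [-148.7   -1.7] 50.1 rot [3.14  0.    1.734] F [-0.2  0.7 -0.2] w 11.8 t 8.675
d [-1.3 -1.8 41.1] rv [ 0.002  0.    -0.   ] world [ 570. -110.    9.]
```

View pics/w3.png

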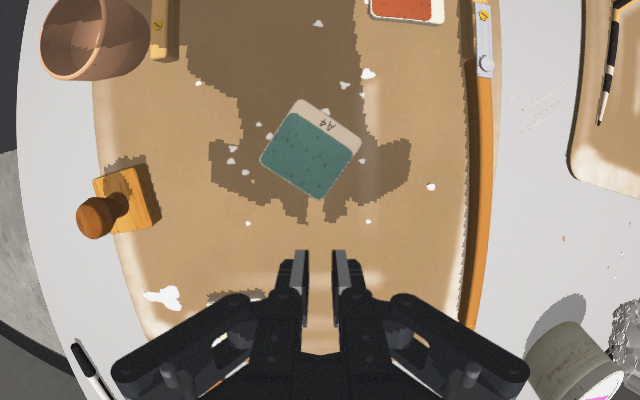

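Red is in the bay at about (405,10). The passing red tile turned the green one to about 0.6 rad, corners (260,158), (298,99), (362,140), (319,199).

```bash
python3 - <<'E'
from h import *
c=camera_info('wrist');c["T"]=np.load("w3.npy")
q=np.array([wr(c,x,14) for x in [(260,158),(298,99),(362,140),(319,199)]]);print(q.round(1).tolist(),q.mean(0))
print("red trailing", [wr(c,x,14).round(1).tolist() for x in [(370,18),(443,23)]],"rail end",wr(c,(160,60),26),"gateend?")
E
```

```text
[[-99.3, 32.5], [-65.3, 9.6], [-88.9, -27.1], [-124.7, -2.2]] [-94.57320755   3.2164803 ]
red trailing [[-16.5, -31.3], [-14.7, -76.0]] rail end [-36.96837134  88.7307197 ] gateend?
```

>>> {"fn": "play_rows", "kwargs": {"deltas": [0, -6.5, 20, 0, 0, 0, 0, 0, -6.5, 41, 0, 0, 0, 0, 0, -6.5, 41, 0, 0, 0, 0, 8, -6, 41, 0, 0, 0, 0, 16, -5, 41, 0, 0, 0, 0, 24, -4, 41, 0, 0, 0, 0, 32, -3, 41, 0, 0, 0, 0, 40, -2, 41, 0, 0, 0, 0, 46, -1, 41, 0, 0, 0, 0, 46, -1, 41, 0, 0, 0, 0]}}

```text
clock: 9.98
eef_pos: [561.7, -62.1, 8.5]
tool_rot: [3.142, -0.0, 1.736]
force: [0.3, 0.6, 0.2]
width: -0.3
gripper_force: 0.0
```

```bash
cat >> h.py <<'E'
import cv2
COL={"green":((80,60,30),(100,255,255)),"red":((3,110,60),(9,255,255)),"cream":((24,30,120),(36,120,255))}
def find(cols=("green",),save=None,crop=None):
    c=camera_info("wrist");now();im=get_image("wrist")
    if save: cv2.imwrite(save,im[:,:,::-1])
    h=cv2.cvtColor(im,cv2.COLOR_RGB2HSV)
    for n in cols:
        m=cv2.morphologyEx(cv2.inRange(h,*map(np.array,COL[n])),cv2.MORPH_OPEN,np.ones((3,3)))
        k,l,st,_=cv2.connectedComponentsWithStats(m)
        if k<2: print(n,"none");continue
        i=1+st[1:,4].argmax();ct=max(cv2.findContours((l==i).astype(np.uint8),cv2.RETR_EXTERNAL,cv2.CHAIN_APPROX_NONE)[0],key=len)[:,0]
        q=np.array([wr(c,x,14) for x in ct.astype(float)],np.float32);b=cv2.boxPoints(cv2.minAreaRect(q))
        e=np.roll(b,-1,0)-b;a=np.arctan2(e[:,1],e[:,0])[0]
        print(n,"area",st[i,4],"box",st[i,:4],"c",b.mean(0).round(1),"corners",b.round(0).tolist(),"ang",round(float((a+np.pi/4)%(np.pi/2)-np.pi/4),2))
E
python3 -c "
from h import *
find(('green','red'),'pics/w4.png')"
```

```text
bay xyz [-1.012e+02  1.000e-01] 8.5 rot [ 3.142 -0.     1.736] F [0.3 0.6 0.2] w -0.3 t 9.975
green area 5863 box [246 161 102  84] c [-67.2  10.9] corners [[-89.0, -7.0], [-55.0, -14.0], [-45.0, 29.0], [-80.0, 36.0]] ang -0.22
red area 6625 box [392   0  75  97] c [  7.7 -50.6] corners [[-15.0, -33.0], [-14.0, -69.0], [30.0, -68.0], [30.0, -33.0]] ang 0.01
```

>>> {"fn": "play_rows", "kwargs": {"deltas": [6, 1, 0, 0, 0, 0, 0, 12, 2, 0, 0, 0, 0, 0, 18, 3, 0, 0, 0, 0, 0, 18, 3, 0, 0, 0, 0, 0, 6, 2, 0, 0, 0, 0, 0.14, 0, -10, 0, 0, 0, 0, 0.14, 0, -13, 0, 0, 0, 0, 0.14, 0, -13, 0, 0, 0, 0, 0.14]}}

```text
clock: 11.02
eef_pos: [548.4, -65.3, 8.5]
tool_rot: [-3.141, -0.0, 1.734]
force: [0.4, -0.1, 0.5]
width: 11.5
gripper_force: 0.0
```

```bash
python3 -c "
from h import *
find(('green','red'),'pics/w5.png')"
```

```text
bay xyz [-102.2   13.8] 8.5 rot [-3.141 -0.     1.734] F [ 0.4 -0.1  0.5] w 11.5 t 11.025
green area 6471 box [267 135 101  80] c [-54.3  13.7] corners [[-74.0, 34.0], [-70.0, -10.0], [-35.0, -7.0], [-38.0, 37.0]] ang 0.08
red area 6046 box [421   1  70  97] c [  7.7 -50.6] corners [[-15.0, -33.0], [-14.0, -69.0], [30.0, -68.0], [30.0, -33.0]] ang 0.01
```

>>> {"fn": "play_rows", "kwargs": {"deltas": [9, 0, 0, 0, 0, 0, 0.14, 18, 0, 0, 0, 0, 0, 0.14, 27, 1, 0, 0, 0, 0, 0.14, 36, 3, 0, 0, 0, 0, 0.14, 45, 5, 0, 0, 0, 0, 0.14, 54, 7, 0, 0, 0, 0, 0.14, 63, 9, 0, 0, 0, 0, 0.14, 70, 10, 0, 0, 0, 0, 0.14, 75, 10, 0, 0, 0, 0, 0.14, 75, 10, 0, 0, 0, 0, 0.14]}}

```text
clock: 12.32
eef_pos: [546.4, 11.1, 8.5]
tool_rot: [-3.141, -0.0, 1.735]
force: [-0.4, -0.3, 0.8]
width: 11.6
gripper_force: 0.0
```

```bash
python3 -c "
from h import *
now()"
```

```text
bay xyz [-26.6   3.3] 8.5 rot [-3.141 -0.     1.735] F [-0.4 -0.3  0.8] w 11.6 t 12.325
```

>>> {"fn": "play_rows", "kwargs": {"deltas": [-15, 0, 0, 0, 0, 0, 0.14, -35, 0, -20, 0, 0, 0, 0.14, -80, -10, -50, 0, 0, 0, 0.14, -130, -25, -50, 0, 0, 0, 0.14, -180, -40, -50, 0, 0, 0, 0.14, -220, -50, -50, 0, 0, 0, 0.14, -232, -54, -45, 0, 0, 0, 0.14, -232, -54, -40, 0, 0, 0, 0.14, -232, -54, -40, 0, 0, 0, 0.14]}}

```text
clock: 13.45
eef_pos: [531.1, -225.0, 47.9]
tool_rot: [-3.141, -0.002, 1.737]
force: [0.1, 1.1, -0.3]
width: 11.8
gripper_force: 0.0
```

```bash
python3 -c "
from h import *
find(('green','red','cream'),'pics/w6.png')"
```

```text
bay xyz [-257.    56.9] 47.9 rot [-3.141e+00 -2.000e-03  1.737e+00] F [ 0.1  1.1 -0.3] w 11.8 t 13.45
green none
red none
cream area 237 box [306 208  21  15] c [-242.1   58.4] corners [[-248.0, 64.0], [-245.0, 52.0], [-237.0, 53.0], [-239.0, 65.0]] ang 0.18
```

```bash
python3 - <<'E'
from h import *
im=cv2.imread("pics/w6.png");h=cv2.cvtColor(im,cv2.COLOR_BGR2HSV)
print(h[195:255:8,280:361:8].tolist()[1:5:2])
k,s=np.cos(P[2]),np.sin(P[2])
for px in ((415,213),(401,218),(393,238),(383,150)): print(px,((ray("top",px,6)-P[:2])@np.array([[k,-s],[s,k]])).round(0))
COL["cream"]=((18,25,150),(40,140,255));find(("cream",))
E
```

```text
[[[15, 79, 183], [21, 61, 163], [22, 62, 161], [23, 59, 163], [22, 65, 166], [22, 63, 161], [22, 60, 165], [21, 61, 159], [21, 58, 153], [16, 47, 170], [17, 81, 113]], [[15, 42, 200], [22, 61, 168], [21, 60, 161], [22, 62, 160], [28, 40, 234], [29, 38, 235], [21, 57, 157], [17, 60, 135], [16, 80, 181], [15, 81, 180], [16, 78, 182]]]
(415, 213) [-347.   90.]
(401, 218) [-308.   94.]
(393, 238) [-273.  138.]
(383, 150) [-316.  -97.]
bay xyz [-256.8   56.6] 48.2 rot [-3.141e+00 -2.000e-03  1.738e+00] F [0.5 0.6 0.1] w 12.2 t 13.5
cream area 4370 box [275 146  71  79] c [-224.6   61.2] corners [[-250.0, 76.0], [-244.0, 40.0], [-199.0, 47.0], [-205.0, 83.0]] ang 0.16
```

View pics/w6.png

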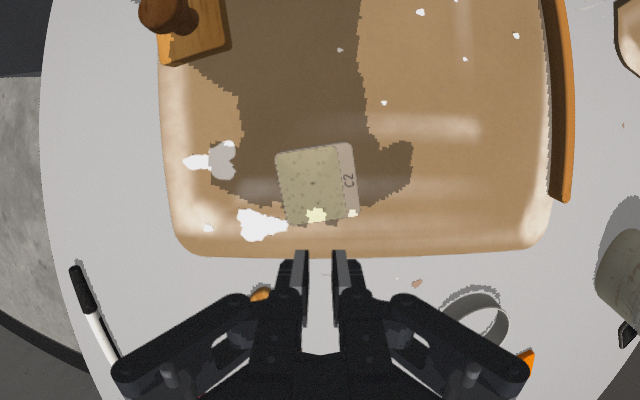

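>>> {"fn": "play_rows", "kwargs": {"deltas": [-5, -1, 0, 0, 0, 0, 0.14, -10, -1, 0, 0, 0, 0, 0.14, -10, -1, 20, 0, 0, 0, 0.14, -10, -1, 37, 0, 0, 0, 0.14, -10, -1, 38.5, 0, 0, 0, 0.14, -4, -1, 38.5, 0, 0, 0, 0.14, 4, -1, 38.5, 0, 0, 0, 0.14, 12, -1, 38.5, 0, 0, 0, 0.14, 20, -1, 38.5, 0, 0, 0, 0.14, 30, -1, 38.5, 0, 0, 0, 0.14]}}

```text
clock: 14.8
eef_pos: [525.4, -197.2, 10.2]
tool_rot: [3.141, 0.0, 1.735]
force: [-0.3, -0.9, 0.3]
width: 12.1
gripper_force: 0.2
```

>>> {"fn": "play_rows", "kwargs": {"deltas": [11, 0, 0, 0, 0, 0, 0.14, 22, 0, 0, 0, 0, 0, 0.14, 33, 0, 0, 0, 0, 0, 0.14, 44, 0, 0, 0, 0, 0, 0.14, 55, 0, 0, 0, 0, 0, 0.14, 66, 0, 0, 0, 0, 0, 0.14, 77, 0, 0, 0, 0, 0, 0.14, 88, 0, 0, 0, 0, 0, 0.14, 98, 0, 0, 0, 0, 0, 0.14, 100, 0, 0, 0, 0, 0, 0.14]}}

```text
clock: 16.05
eef_pos: [508.8, -97.9, 10.0]
tool_rot: [-3.141, -0.0, 1.736]
force: [-0.4, 0.7, -0.6]
width: 12.1
gripper_force: 0.0
```

```bash
python3 - <<'E'
from h import *
COL["cream"]=((18,25,150),(40,140,255));find(("cream","green"),"pics/w7.png")
E
```

```text
bay xyz [-128.    58.2] 10.0 rot [-3.141 -0.     1.736] F [-0.4  0.7 -0.6] w 12.1 t 16.05
cream area 6845 box [279 160  80  90] c [-95.3  57.9] corners [[-118.0, 76.0], [-118.0, 40.0], [-73.0, 40.0], [-73.0, 76.0]] ang 0.0
green area 3293 box [395   0  87  45] c [-5.4  1.5] corners [[-21.0, 22.0], [-13.0, -23.0], [10.0, -19.0], [2.0, 26.0]] ang 0.17
```

>>> {"fn": "play_rows", "kwargs": {"deltas": [10, -0.5, 0, 0, 0, 0, 0.14, 20, -1, 0, 0, 0, 0, 0.14, 31, -2, 0, 0, 0, 0, 0.14, 42, -3, 0, 0, 0, 0, 0.14, 53, -4, 0, 0, 0, 0, 0.14, 64, -5, 0, 0, 0, 0, 0.14, 75, -5, 0, 0, 0, 0, 0.14, 86, -5, 0, 0, 0, 0, 0.14, 95, -5, 0, 0, 0, 0, 0.14, 101, -5, 0, 0, 0, 0, 0.14]}}

```text
clock: 17.35
eef_pos: [487.7, 0.5, 10.1]
tool_rot: [3.141, -0.0, 1.735]
force: [0.7, 1.0, 0.5]
width: 11.9
gripper_force: 0.1
```

>>> {"fn": "play_rows", "kwargs": {"deltas": [2, 0, 0, 0, 0, 0, 0.14, 2, 0, 0, 0, 0, 0, 0.14, -15, 0, 0, 0, 0, 0, 0.14, -35, 0, -15, 0, 0, 0, 0.14, -50, 30, -30, 0, 0, 0, 0.14, -50, 60, -50, 0, 0, 0, 0.14, -50, 60, -60, 0, 0, 0, 0.14, -50, 60, -60, 0, 0, 0, 0.14]}}

```text
clock: 18.35
eef_pos: [554.1, -40.2, 70.2]
tool_rot: [-3.141, 0.0, 1.734]
force: [-0.2, -0.4, -0.3]
width: 11.6
gripper_force: 0.0
```

```bash
python3 - <<'E'
from h import *
COL["cream"]=((18,25,150),(40,140,255));find(("cream","green","red"),"pics/w8.png")
E
```

```text
bay xyz [-78.4   4.1] 70.2 rot [-3.141  0.     1.734] F [-0.2 -0.4 -0.3] w 11.6 t 18.35
cream area 3428 box [202  64  55  71] c [ 7.2 62.6] corners [[-15.0, 44.0], [30.0, 44.0], [30.0, 81.0], [-15.0, 81.0]] ang -0.0
green area 3237 box [287  76  69  54] c [3.1 2.4] corners [[-14.0, 24.0], [-14.0, -19.0], [20.0, -19.0], [20.0, 24.0]] ang 0.0
red area 3470 box [376  64  54  68] c [  7.6 -50.3] corners [[-15.0, -33.0], [-14.0, -68.0], [30.0, -68.0], [29.0, -32.0]] ang 0.01
```

View pics/w8.png

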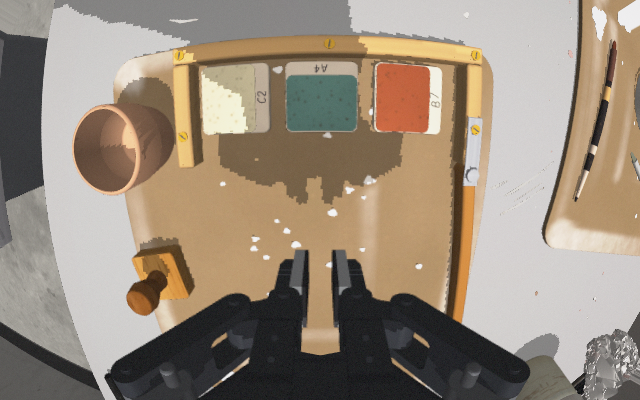

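All three tiles lie square in one row in the bay (cream about (235,98), green (321,103), red (403,98)), with trailing edges about 19 mm inside the mouth. Next is the gate.

```bash
python3 - <<'E'
from h import *
k,s=np.cos(P[2]),np.sin(P[2])
for z,px in ((100,(365,80)),(0,(366,100)),(40,(262,42))): print("tin",((ray("top",px,z)-P[:2])@np.array([[k,-s],[s,k]])).round(0))
now()
r=120
for a in [1.78,1.69,1.55,1.4,1.25,1.1,.95,.8,.65,.5,.35,.2,.1,0]:
    u=np.array([-np.sin(a),np.cos(a)]);n=np.array([-np.cos(a),-np.sin(a)])
    print(a,(np.array([-39,-94])+r*u+n*(5+11*abs(np.cos(a))+14.5*abs(np.sin(a))+(15 if a==1.78 else 0))).round(1))
go(-154,-145,70);print(read_state()["qpos"].round(2))
E
```

```text
tin [-301. -261.]
tin [-313. -250.]
tin [ -72. -472.]
bay xyz [-78.3   4.8] 69.7 rot [-3.14   0.     1.734] F [-0.4  0.1 -0. ] w 11.8 t 18.4
1.78 [-148.8 -154.6]
1.69 [-155.7 -128.8]
1.55 [-159.4 -111.2]
1.4 [-160.9  -94.5]
1.25 [-159.9  -77.3]
1.1 [-156.3  -60. ]
0.95 [-150.1  -43.1]
0.8 [-141.2  -26.9]
0.65 [-129.6  -12.1]
0.5 [-115.5    1. ]
0.35 [-99.2  11.8]
0.2 [-81.1  19.9]
0.1 [-68.3  23.7]
0 [-55.  26.]
d [-75.7 149.8  -0.6] rv [-0.002  0.    -0.   ] world [714. -91.  70.]
[ 0.17  0.73 -0.23  1.91  0.31  0.53 -0.1 ]
```

>>> {"fn": "play_rows", "kwargs": {"deltas": [-18, 39, -5, 0, 0, 0, 0, -37, 78, -5, 0, 0, 0, 0, -56, 117, -5, 0, 0, 0, 0, -74, 150, -5, 0, 0, 0, 0, -74, 156, 0, 0, 0, 0, 0, -74, 156, 0, 0, 0, 0, 0, -74, 156, 25, 0, 0, 0, 0, -74, 156, 50, 0, 0, 0, 0, -74, 156, 56, 0, 0, 0, 0, -74, 156, 56, 0, 0, 0, 0]}}

```text
clock: 19.65
eef_pos: [720.2, -87.0, 13.4]
tool_rot: [-3.14, -0.0, 1.735]
force: [-0.1, 0.2, -0.1]
width: 0.2
gripper_force: 0.0
```

```bash
python3 - <<'E'
from h import *
now()
E
```

```text
bay xyz [-151.7 -152.2] 13.4 rot [-3.14  -0.     1.735] F [-0.1  0.2 -0.1] w 0.2 t 19.65
```

>>> {"fn": "play_rows", "kwargs": {"deltas": [-3, -12, 0, 0, 0, 0, 0, -4, -24, 0, 0, 0, 0, 0, -8, -41, 0, 0, 0, 0, 0, -9, -58, 0, 0, 0, 0, 0, -8, -75, 0, 0, 0, 0, 0, -4.5, -92, 0, 0, 0, 0, 0, 1.5, -109, 0, 0, 0, 0, 0, 10.5, -125, 0, 0, 0, 0, 0, 22, -140, 0, 0, 0, 0, 0, 22, -140, 0, 0, 0, 0, 0]}}

```text
clock: 20.9
eef_pos: [577.6, -88.1, 14.7]
tool_rot: [-3.141, -0.0, 1.736]
force: [0.6, -0.3, 0.7]
width: -0.0
gripper_force: 0.0
```

```bash
python3 - <<'E'
from h import *
now()
E
```

```text
bay xyz [-129.5  -11.3] 14.7 rot [-3.141 -0.     1.736] F [ 0.6 -0.3  0.7] w -0.0 t 20.9
```

>>> {"fn": "play_rows", "kwargs": {"deltas": [14, -12.5, 0, 0, 0, 0, 0, 30, -23.5, 0, 0, 0, 0, 0, 40, -28, 0, 0, 0, 0, 0, 49, -32, 0, 0, 0, 0, 0, 56, -34, 0, 0, 0, 0, 0, 62, -36, 0, 0, 0, 0, 0, 67, -37, 0, 0, 0, 0, 0, 71, -37.5, 0, 0, 0, 0, 0, 75, -37.5, 0, 0, 0, 0, 0, 77, -37.5, 0, 0, 0, 0, 0]}}

```text
clock: 22.15
eef_pos: [529.7, -20.3, 14.0]
tool_rot: [-3.141, 0.002, 1.734]
force: [0.6, -7.3, -0.2]
width: -0.2
gripper_force: 3.5
```

```bash
python3 - <<'E'
from h import *
now()
E
```

```text
bay xyz [-54.8  25. ] 14.0 rot [-3.141e+00  2.000e-03  1.734e+00] F [ 0.6 -7.3 -0.2] w -0.2 t 22.15
```

>>> {"fn": "play_rows", "kwargs": {"deltas": [1.5, 0, 0, 0, 0, 0, 0, 1.5, 0, 0, 0, 0, 0, 0, -5, 0, 0, 0, 0, 0, 0, -15, 0, 0, 0, 0, 0, 0, -25, 0, -15, 0, 0, 0, 0, -35, 20, -50, 0, 0, 0, 0, -40, 20, -60, 0, 0, 0, 0, -40, 20, -60, 0, 0, 0, 0, -40, 20, -60, 0, 0, 0, 0]}}

```text
clock: 23.28
eef_pos: [554.2, -54.6, 73.2]
tool_rot: [-3.139, -0.001, 1.735]
force: [0.5, 0.6, -0.1]
width: 0.0
gripper_force: 0.0
```

```bash
python3 - <<'E'
from h import *
COL["cream"]=((18,25,150),(40,140,255));find(("cream","green","red"),"pics/w9.png")
E
```

```text
bay xyz [-92.6   6.3] 73.2 rot [-3.139e+00 -1.000e-03  1.735e+00] F [ 0.5  0.6 -0.1] w 0.0 t 23.275
cream area 3441 box [207  44  54  69] c [ 7.  62.5] corners [[-16.0, 44.0], [29.0, 44.0], [30.0, 81.0], [-16.0, 81.0]] ang -0.01
green area 3084 box [291  54  69  54] c [3.3 2.2] corners [[-14.0, 24.0], [-14.0, -19.0], [21.0, -19.0], [21.0, 24.0]] ang 0.0
red area 3344 box [379  43  53  69] c [  7.6 -50.3] corners [[-15.0, -68.0], [30.0, -68.0], [30.0, -33.0], [-14.0, -33.0]] ang -0.0
```

View pics/w9.png

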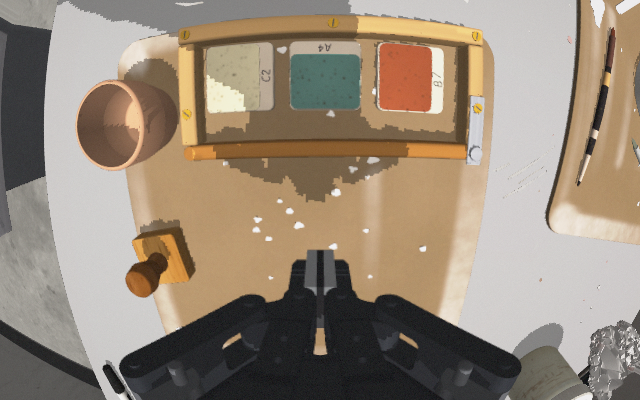

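The gate is across the mouth, from (475,152) to (190,153), with three tiles square behind it. The stamp and cup haven't moved. I'll check the gate angle, then hand in.

```bash
python3 - <<'E'
from h import *
c=camera_info('wrist')
im=cv2.cvtColor(cv2.imread("pics/w9.png"),cv2.COLOR_BGR2HSV)
for x in (210,260,320,380,440):
    col=im[130:175,x];m=np.where((col[:,1]>140)&(col[:,2]>110))[0]+130
    print(x,m.min(),m.max(),wr(c,(x,m.min()),26).round(1),wr(c,(x,m.max()),26).round(1))
E
```

```text
210 145 159 [-35.7  75.6] [-44.8  76.3]
260 143 156 [-35.6  42.5] [-43.8  42.8]
320 142 155 [-35.4   5.3] [-43.5   5.3]
380 142 155 [-34.9 -31.8] [-43.1 -32.1]
440 143 157 [-34.  -71.7] [-43.1 -72.5]
```

```bash
python3 -c "
from cell import *
print(finish_job())"
```

```text
the job is handed in; nothing more can be done
None
```

The job is handed in: the three tiles lie flat in one row in the bay, the gate is pushed against its stop behind them, and none of the four bystander items was touched; it took about 23 s.

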